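# Find the weak sign clip on the promo table

## Task

One of the three spring clips on the sign bar has gone weak. Find it by tugging the price cards gently straight up without pressing them sideways (about 7 N is plenty; never pull a clip harder than 12 N): the weak clip lets its card slide, a sound clip holds and keeps its card seated as it was. Stand the weak clip's card in the blue return box, push in that clip's marker tab fully so that its red patch shows, and leave the other cards, tabs and everything else as they are.

Things in the scene. Friction and masses are not known exactly. Their poses are not given: they have to be found in the camera images.
- bar: Grey sign bar fixed to the table: plate 175 (x) x 360 (y) x 12 mm thick. Origin on the table under the middle clip; clips stand in a row along its y axis at y = +120 (clip 1), 0 (clip 2), -120 mm (clip 3); the plate spans x = -130 to +45 mm. x points away from the robot, across the cards' thickness; z is up.
- return_box: Blue open box fixed to the table, outside 58 (x) x 118 (y) x 55 mm high, walls and floor 4 mm, inside 50 x 110 mm. Origin at the centre of its underside, z up. A card fits in standing on its lower edge, its width along the box's y; it may lean on a wall. It may stand left or right of the bar.
- card_1: Price card 1: rigid yellow board, orange head, 8 (x) x 70 (y) x 100 mm (z), 40 g, upright in clip 1. Origin: centre of its underside, 56 mm up. Its lower 30 mm sit between flat jaws sprung along x (top 86 mm up): the -x jaw is rigid, the +x jaw gives. A card pushed to -x by over 2 N jams, so even the weak clip seems to hold: ease the side load off. Grip it near the top with about 25 N.
- card_2: Price card 2: rigid yellow board, orange head, 8 (x) x 70 (y) x 100 mm (z), 40 g, upright in clip 2. Origin: centre of its underside, 56 mm up. Its lower 30 mm sit between flat jaws sprung along x (top 86 mm up): the -x jaw is rigid, the +x jaw gives. A card pushed to -x by over 2 N jams, so even the weak clip seems to hold: ease the side load off. Grip it near the top with about 25 N.
- card_3: Price card 3: rigid yellow board, orange head, 8 (x) x 70 (y) x 100 mm (z), 40 g, upright in clip 3. Origin: centre of its underside, 56 mm up. Its lower 30 mm sit between flat jaws sprung along x (top 86 mm up): the -x jaw is rigid, the +x jaw gives. A card pushed to -x by over 2 N jams, so even the weak clip seems to hold: ease the side load off. Grip it near the top with about 25 N.
- tab_1 (a joint): White marker tab 1 in front of clip 1, sliding along the bar's +x (towards the clip): about 0 as it starts (patch covered), 0.022 m fully pushed in (red patch uncovered). Needs 1.5 to 3 N and stays where it is left.
- tab_1_face (a point): Middle of the face of tab 1 that is pushed (the face turned away from the clips, x = -114 mm on the bar at the start); it moves with the tab. The upright paddle is 26 mm wide (y), 8 mm thick, from 13 to 45 mm above the table; this point is 29 mm above the table.
- tab_2 (a joint): White marker tab 2 in front of clip 2, sliding along the bar's +x (towards the clip): about 0 as it starts (patch covered), 0.022 m fully pushed in (red patch uncovered). Needs 1.5 to 3 N and stays where it is left.
- tab_2_face (a point): Middle of the face of tab 2 that is pushed (the face turned away from the clips, x = -114 mm on the bar at the start); it moves with the tab. The upright paddle is 26 mm wide (y), 8 mm thick, from 13 to 45 mm above the table; this point is 29 mm above the table.
- tab_3 (a joint): White marker tab 3 in front of clip 3, sliding along the bar's +x (towards the clip): about 0 as it starts (patch covered), 0.022 m fully pushed in (red patch uncovered). Needs 1.5 to 3 N and stays where it is left.
- tab_3_face (a point): Middle of the face of tab 3 that is pushed (the face turned away from the clips, x = -114 mm on the bar at the start); it moves with the tab. The upright paddle is 26 mm wide (y), 8 mm thick, from 13 to 45 mm above the table; this point is 29 mm above the table.
- neck_a (a joint): Stretch (m) of one of three identical spring necks, each carrying a clip; 0 at rest. Which clip it carries is drawn anew and not told. It starts to rise at about 1.5 N of pull, then 0.67 mm per N (4 mm at 7.5 N, 7 mm at 12 N). The weak clip lets its card slide at 2 to 5 N, the two sound ones only beyond 15 N.
- neck_b (a joint): Stretch (m) of one of three identical spring necks, each carrying a clip; 0 at rest. Which clip it carries is drawn anew and not told. It starts to rise at about 1.5 N of pull, then 0.67 mm per N (4 mm at 7.5 N, 7 mm at 12 N). The weak clip lets its card slide at 2 to 5 N, the two sound ones only beyond 15 N.
- neck_c (a joint): Stretch (m) of one of three identical spring necks, each carrying a clip; 0 at rest. Which clip it carries is drawn anew and not told. It starts to rise at about 1.5 N of pull, then 0.67 mm per N (4 mm at 7.5 N, 7 mm at 12 N). The weak clip lets its card slide at 2 to 5 N, the two sound ones only beyond 15 N.
- toy_carton: Bystander, loose: pink toy carton, 50 x 85 x 125 mm, upright. Origin at the centre of its underside.
- toy_car: Bystander, loose: red toy car, 70 x 40 x 36 mm. Origin at the centre of its underside.
- toy_figure: Bystander, loose: blue toy figure with an orange hat, 38 mm across, 66 mm tall. Origin at the centre of its underside.
- tape_roll: Bystander, loose: amber tape roll lying flat, 76 mm across, 20 mm high. Origin at the centre of its underside.
- label_gun: Bystander, loose: orange label gun lying flat, about 100 x 130 x 60 mm. Origin at the centre of its underside.
- spare_card: Bystander, loose: green spare card lying flat, 100 x 70 x 8 mm. Origin at the centre of its underside.
- candy_can: Bystander, loose: candy can, 60 mm across, 95 mm tall. Origin at the centre of its underside.
Things that resemble listed ones, but are neither listed nor needed, are in the scene too. Leave any grey or pink look-alike of the card_3 alone. Leave any orange look-alike of the return_box alone.

How it is judged:
By the outcome, as a careful person would: the job done as asked, in the order asked, and still so for the second after the job is handed in, with the robot touching nothing.
It also fails if it takes over 72 s, if anything falls off the work surface, if the arm or the gripper's body presses on something with over 40 N, if the wrist force passes 120 N, or if a joint passes its speed limit or range.

## Robot

A 6-joint arm with a two-finger parallel gripper is mounted at the origin on the work surface. World frame = base frame: x ahead of the robot, y to its left, z up, the work surface at z = 0. Lengths are in mm, angles in rad, forces in N, time in s.
With the tool pointing down it reaches from about 350 to 975 mm from the base axis. Payload 7.1 kg.
Tool frame: the origin (TCP) lies at the very end of the fingers, on their centre line; the grasp point (between the pads) lies ctrl.hold_point_z behind it (ctrl.hold_point_z is the distance from the TCP to the grasp point, in mm); z points along the fingers, y is the line along which they close (so a half turn about z gives the same grasp; the last joint's range is limited). The gripper opens to 88 mm and grips with 3 to 60 N. Pads are 20 mm wide; open, the fingers measure 115 mm over their backs; the gripper's body (75 mm by 178 mm) begins 61 mm behind the grasp point.
Start: joints at [-1.164, 0.423, 1.63, -0, 1.089, -0.019], TCP at [258.171, -569.168, 222.675] pointing down, gripper open.
Joint ranges: [-3, 3], [-0.9, 2.11], [0.09, 2.58], [-1.31, 4.45], [0.11, 2.69], [-2.54, 2.54]. Speed limits (rad/s): [2.39, 2.39, 3.01, 3.14, 3.14, 3.14].

## Interface

Orientations are given as a rotation vector (axis times angle).
In Python, from workcell import ctrl gives the robot as it stands. The module is installed in compiled form; this text tells all that it offers.
- The arm moves only by the shell command python3 -m creep 'ROWS'. ROWS is JSON, a list of rows, each an object with "translation": the shift along the tool's x, y, z in mm, a list of three; "angular": the turn, a rotation vector about the tool's x, y, z in rad, a list of three; "jaw": the opening, from 0 (shut) to 1 (fully open). A call has exactly 8 rows; each row is the pose to reach, as a shift and turn from the pose commanded when the call began, along the tool's axes at that moment; what a row does not reach only later rows make up. A row lasts 1/8 s, in which the tool goes at most 62.5 mm and 10.7 degrees, less where a joint would pass 70% of its speed; a pose out of reach is approached as far as the arm can. A call with a gripper value outside its range is refused whole. The fingers move at their own pace and stop on an object; the grip force is fixed at half the most. Time passes only in rows, so rows that repeat a pose let the fingers close, or fill a call up. It gives the time, the measured TCP pose, the force, the opening and the grip force at its end, in the units of the state.
- ctrl.get_obs(): the state, without advancing time (a new reading comes with each control period).
- ctrl.get_image(name): name is "scene" or "top" or "wrist"; returns the picture (400x640x3 uint8, red, green, blue); there is no depth.
- ctrl.camera_info(name): a dict with "camera_matrix" (3x3 intrinsics, pixels), "world_from_camera" (4x4, takes a point from camera to world coordinates). Camera axes: x right, y up, looking along -z (the intrinsics and any distortion apply to the point x, -y, -z); pixel columns grow to the right and rows downward; lengths in mm; the calibration is good to about 2 mm. A picture is of the moment at which its call begins: read the wrist's pose just before it. camera_info takes no time and is no camera call; for the wrist camera it gives the pose at the moment of the call.
- ctrl.close_job(): hands the job in; it is judged then, once.
Trained networks look in the newest picture that a camera, given by its name, has taken for a name from the list of things; names that differ only in an ending like _2 or _b are one class to them, and where a whole thing is asked for, a point or a joint stands for the part that bears it (a point fixed in the world has none). Each returns a list of dicts, best first, with "score" (0 to 1); they miss things now and then, are a little off and sometimes report something else, mostly with a low value. They report only what shows in the picture. A call takes as long as a camera call. They do not tell look-alikes from the thing itself.
- ctrl.look_for(camera, label): "rect" ([left, top, right, bottom] in pixels, round what is visible of it).
The state is a dict: "t": time; "qpos": joint angles; "qvel": joint speeds; "joint_torque": joint torques, N m; "ee_pos": TCP position; "orientation": TCP orientation; "ft_force": force on the tool from outside, world axes, zero at the start; "moment": the same for the moment, N m; "width": finger opening in mm; "grasp_force": force on a finger pad.
Only numpy, scipy, OpenCV 4.12 (cv2) and the standard library are available. Lean on these libraries where they do the work, as an engineer would, in place of code of your own. Each camera call takes 0.05 s, during which the arm holds its last target. There are 200 camera calls.

## Working session

There is one attempt and no reset: what is moved stays moved. The work goes in short steps, Python scripts to look and compute and a shell command to move; the robot and the scene stay as the last step left them, time stands still between calls to the robot, and variables do not carry over. Pictures are saved under pics/ and viewed, at most 11 in all, crops included, and the job is handed in when it is done.

```bash
mkdir -p pics; cat > h.py <<'E'
import numpy as np, cv2
from scipy.spatial.transform import Rotation as R
from workcell import ctrl
def ray(cam,u,v,z):
    c=ctrl.camera_info(cam);K=np.array(c["camera_matrix"]);T=np.array(c["world_from_camera"])
    d=np.linalg.inv(K)@[u,v,1];d=T[:3,:3]@[d[0],-d[1],-d[2]];o=T[:3,3]
    return o+d*(z-o[2])/d[2]
def proj(cam,p):
    c=ctrl.camera_info(cam);K=np.array(c["camera_matrix"]);T=np.array(c["world_from_camera"])
    q=T[:3,:3].T@(np.array(p)-T[:3,3]);q=K@[q[0],-q[1],-q[2]];return q[:2]/q[2]
def save(cam,name,crop=None,s=1):
    im=ctrl.get_image(cam)
    if crop: l,t,r,b=crop; im=im[t:b,l:r]
    im=cv2.resize(im,None,fx=s,fy=s,interpolation=cv2.INTER_CUBIC)
    cv2.imwrite("pics/"+name,cv2.cvtColor(im,cv2.COLOR_RGB2BGR))
E
python3 - <<'E'
from h import *
np.set_printoptions(precision=2,suppress=True)
save("top","top0.png",s=1.25);save("scene","sc0.png",s=1.25)
for c in ("top","scene"):
    for l in ("bar","return_box","card_1","tab_1","tab_1_face"):
        print(c,l,[(np.round(x["rect"]).tolist(),round(x["score"],2)) for x in ctrl.look_for(c,l)][:6])
    i=ctrl.camera_info(c);print(np.array(i["camera_matrix"]),np.array(i["world_from_camera"]),i.keys())
o=ctrl.get_obs();print({k:np.round(v,3) for k,v in o.items()},ctrl.hold_point_z, R.from_rotvec(o["orientation"]).as_matrix())
E
```

```text
top bar [([218.0, 168.0, 329.0, 224.0], 0.89)]
top return_box [([372.0, 186.0, 411.0, 203.0], 0.89), ([473.0, 210.0, 516.0, 232.0], 0.82), ([414.0, 223.0, 453.0, 242.0], 0.63), ([379.0, 144.0, 400.0, 173.0], 0.58)]
top card_1 [([213.0, 178.0, 242.0, 189.0], 0.51), ([254.0, 182.0, 280.0, 188.0], 0.43)]
top tab_1 [([227.0, 215.0, 235.0, 219.0], 0.44), ([294.0, 184.0, 321.0, 190.0], 0.44), ([267.0, 215.0, 273.0, 221.0], 0.4), ([303.0, 212.0, 314.0, 220.0], 0.37)]
top tab_1_face [([235.0, 133.0, 251.0, 158.0], 0.42)]
[[507.2    0.   318.33]
 [  0.   507.2  198.6 ]
 [  0.     0.     1.  ]] [[  -0.01    1.     -0.04  482.92]
 [  -1.     -0.01   -0.02 -145.95]
 [  -0.02    0.04    1.   1607.36]
 [   0.      0.      0.      1.  ]] dict_keys(['camera_matrix', 'world_from_camera'])
scene bar [([301.0, 170.0, 423.0, 236.0], 0.87), ([348.0, 182.0, 358.0, 193.0], 0.68), ([326.0, 178.0, 350.0, 211.0], 0.62)]
scene return_box [([178.0, 211.0, 221.0, 251.0], 0.95), ([110.0, 240.0, 164.0, 267.0], 0.91), ([232.0, 220.0, 278.0, 257.0], 0.63)]
scene card_1 [([362.0, 167.0, 385.0, 194.0], 0.9), ([393.0, 
[... 371 characters left out ...]
   -0.57    0.66 1307.58]
 [   0.87    0.32   -0.36 -553.61]
 [  -0.01    0.76    0.65  807.95]
 [   0.      0.      0.      1.  ]] dict_keys(['camera_matrix', 'world_from_camera'])
{'t': np.float64(0.6), 'qpos': array([-1.16,  0.42,  1.63, -0.  ,  1.09, -0.02]), 'qvel': array([ 0.,  0., -0.,  0., -0.,  0.]), 'joint_torque': array([ -0.  , -54.43, -27.39,   0.06,   0.02,  -0.  ]), 'ee_pos': array([ 258.17, -569.19,  222.69]), 'orientation': array([ 3.07,  0.66, -0.  ]), 'ft_force': array([ 0.12,  0.03, -0.02]), 'moment': array([ 0.04, -0.05,  0.  ]), 'grasp_force': np.float64(0.0), 'width': np.float64(87.934)} 18.700000000000003 [[ 0.91  0.41  0.  ]
 [ 0.41 -0.91 -0.  ]
 [-0.    0.   -1.  ]]
```

View pics/top0.png

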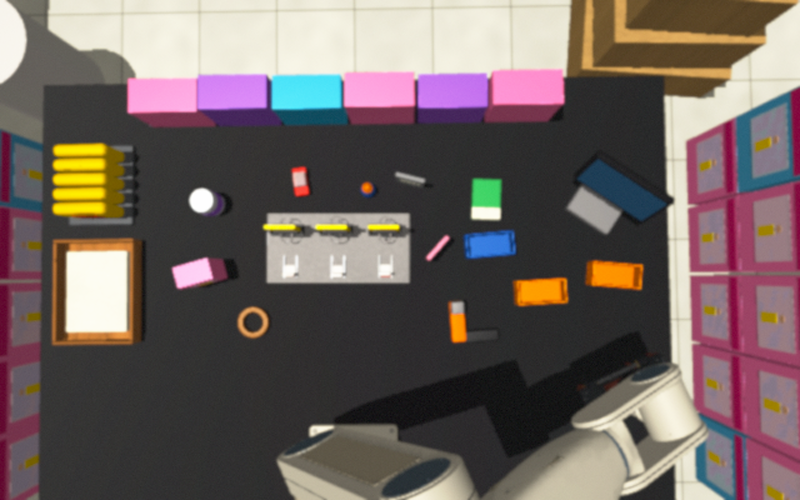

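View pics/sc0.png

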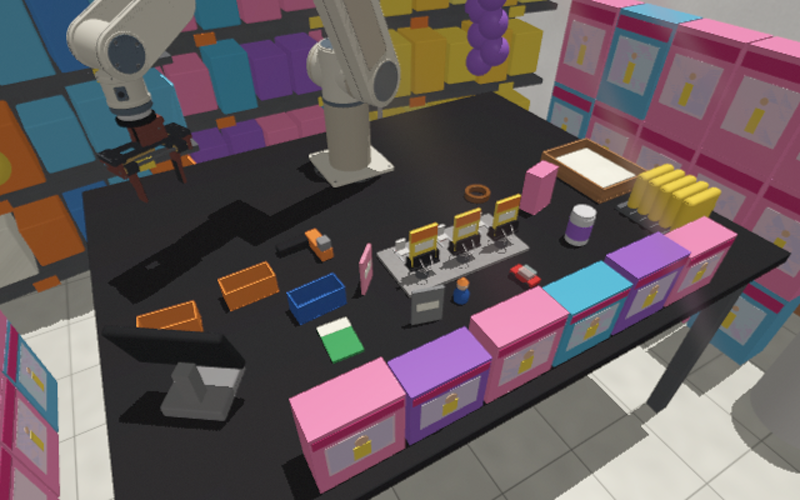

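The top view shows the bar at about (213–328, 171–227) px in the original image, almost unrotated. The three yellow cards are at row ~183 and the white tabs at row ~213. The blue box is centred near (392,195), the orange ones are decoys, and a pink look-alike stands at (350,198).

```bash
python3 - <<'E'
from h import *
np.set_printoptions(precision=1,suppress=True)
ims=[ctrl.get_image("top").astype(float) for _ in range(3)];im=np.mean(ims,0).astype(np.uint8)
hsv=cv2.cvtColor(im,cv2.COLOR_RGB2HSV);H,S,V=cv2.split(hsv)
def blobs(m,z,roi,n,name):
    mm=np.zeros_like(m);l,t,r,b=roi;mm[t:b,l:r]=m[t:b,l:r]
    cs,_=cv2.findContours(mm.astype(np.uint8),cv2.RETR_EXTERNAL,cv2.CHAIN_APPROX_NONE)
    for c in sorted(cs,key=lambda c:-cv2.contourArea(c))[:n]:
        (u,v),wh,a=cv2.minAreaRect(c);bx=cv2.boxPoints(((u,v),wh,a))
        P=np.array([ray("top",*p,z)[:2] for p in bx]);
        e=[P[1]-P[0],P[2]-P[1]];e=max(e,key=np.linalg.norm);
        print(name,"px",np.array([u,v]),np.array(wh),"c",ray("top",u,v,z)[:2],"len",np.linalg.norm(P[1]-P[0]),np.linalg.norm(P[2]-P[1]),"ang",np.degrees(np.arctan2(e[1],e[0])))
roi=(205,160,335,235)
blobs(((S<50)&(V>70))|((S>120)&(H>18)&(H<40)&(V>90)),12,roi,1,"bar")
blobs((S>120)&(H>15)&(H<40)&(V>110),156,roi,3,"card")
blobs((S<40)&(V>195),45,roi,4,"tab")
blobs((S>120)&(H>100)&(H<125)&(V>80),55,(360,175,420,215),1,"box")
print(ray("top",350,198,100))
save("top","z1.png",(205,130,425,285),3.6)
E
```

```text
bar px [269.  198.5] [ 57. 118.] c [550.9  39.6] len 373.87885394897074 179.56624130944158 ang -90.63988287144333
card px [223.5 181.9] [27.1  4.9] c [593.9 153.9] len 14.038920736734086 78.36892520798834 ang -93.10446773238766
card px [306.5 181.5] [ 5. 25.] c [592.5 -85.2] len 71.8040268703547 14.37417428676873 ang -90.6203022245892
card px [265.5 181.5] [ 5. 25.] c [593.7  32.7] len 72.027555412839 14.396661936995367 ang -90.62030222458917
tab px [230. 206.] [30. 34.] c [527.5 156.8] len 105.21917123986276 93.21813883316395 ang -0.04965960360298443
tab px [264.  209.3] [25.6 27.3] c [516.2  51.5] len 84.36938308448879 79.24144309232364 ang -3.806426150059371
tab px [307.5 213. ] [20. 13.] c [503.6 -82.8] len 40.11217766214127 61.58952186478733 ang 179.48765861586102
tab px [247.  217.5] [11.  6.] c [491.4 104.2] len 18.5846109019675 33.93198341959692 ang 179.7863740678882
box px [391.4 195.1] [21.  41.3] c [ 555.6 -340.2] len 126.03565405994492 64.18929633759821 ang -85.23035117959628
[ 546.2 -211.8  100. ]
```

View pics/z1.png

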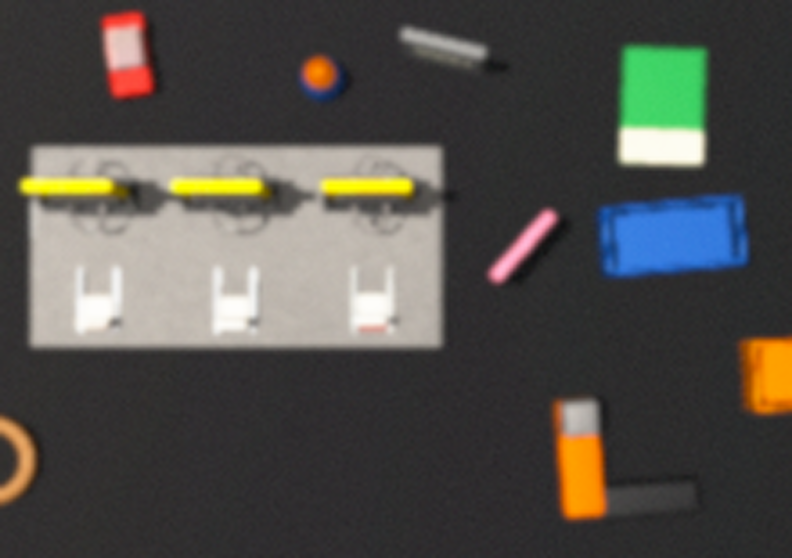

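```bash
cat >> h.py <<'E'
def goto(x,y,z,yaw=0.0):
    o=ctrl.get_obs();M=R.from_rotvec(o["orientation"]).as_matrix()
    c,s=np.cos(yaw),np.sin(yaw)
    T=np.array([[-s,c,0],[c,s,0],[0,0,-1.]])  # tool x along bar +y, tool y along bar +x
    print("tr",np.round(M.T@(np.array([x,y,z])-o["ee_pos"]),1),"ang",np.round(R.from_matrix(M.T@T).as_rotvec(),4))
def st():
    o=ctrl.get_obs();print("t",o["t"],"p",np.round(o["ee_pos"],1),"F",np.round(o["ft_force"],2),"w",round(float(o["width"]),1),"g",round(float(o["grasp_force"]),1))
E
python3 - <<'E'
from h import *
goto(560,33,300)
E
```

```text
tr [ 523.6 -423.7  -77.3] ang [ 0.     0.    -1.145]
```

```bash
python3 -m creep '[{"translation":[40,-32,-20],"angular":[0,0,-0.15],"jaw":1},{"translation":[85,-69,-40],"angular":[0,0,-0.3],"jaw":1},{"translation":[130,-105,-60],"angular":[0,0,-0.45],"jaw":1},{"translation":[178,-144,-77],"angular":[0,0,-0.6],"jaw":1},{"translation":[226,-183,-77],"angular":[0,0,-0.75],"jaw":1},{"translation":[274,-222,-77],"angular":[0,0,-0.9],"jaw":1},{"translation":[322,-260,-77],"angular":[0,0,-1.05],"jaw":1},{"translation":[370,-299,-77],"angular":[0,0,-1.145],"jaw":1}]'
python3 - <<'E'
from h import *
goto(560,33,300)
E
```

```text
t: 1.8
ee_pos: [472.4, -142.2, 300.1]
orientation: [2.217, 2.225, 0.001]
ft_force: [-0.2, -0.5, 0.2]
width: 87.8
grasp_force: 0.0
tr [1.749e+02 8.830e+01 1.000e-01] ang [0.001  0.0004 0.0036]
```

```bash
python3 -m creep '[{"translation":[44,22,0],"angular":[0,0,0],"jaw":1},{"translation":[88,44,0],"angular":[0,0,0],"jaw":1},{"translation":[132,66,0],"angular":[0,0,0],"jaw":1},{"translation":[174,88,0],"angular":[0,0,0],"jaw":1},{"translation":[174,88,0],"angular":[0,0,0],"jaw":1},{"translation":[174,88,0],"angular":[0,0,0],"jaw":1},{"translation":[174,88,0],"angular":[0,0,0],"jaw":1},{"translation":[174,88,0],"angular":[0,0,0],"jaw":1}]'
python3 - <<'E'
from h import *
np.set_printoptions(precision=2,suppress=True)
i=ctrl.camera_info("wrist");print(i["camera_matrix"],i["world_from_camera"])
save("wrist","w0.png",None,1.2)
for y in (153,33,-85): print(proj("wrist",[594,y,156]))
E
```

```text
t: 2.8
ee_pos: [559.3, 28.9, 299.8]
orientation: [2.223, 2.22, 0.0]
ft_force: [0.2, -0.1, -0.9]
width: 88.0
grasp_force: 0.0
[[302.74   0.   317.91]
 [  0.   302.74 199.91]
 [  0.     0.     1.  ]] [[  1.     0.     0.   559.21]
 [ -0.     0.96   0.26  99.44]
 [ -0.    -0.26   0.96 462.27]
 [  0.     0.     0.     1.  ]]
[355.17  57.9 ]
[351.65 184.19]
[348.82 285.82]
```

View pics/w0.png

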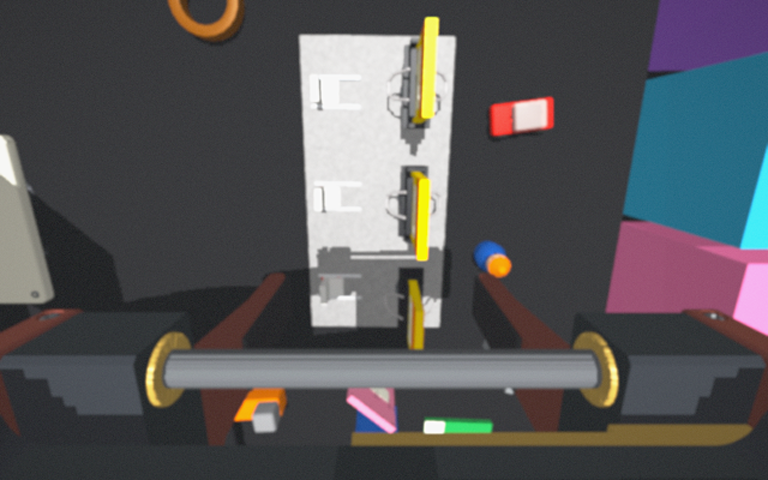

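The wrist view shows cards 1 and 2 clear at scaled columns ~430 and 422, with card 3 between the fingers. Tabs 1 and 2 are at (337,92) and (337,197). I'll fit the card tops and the plate edges next.

```bash
python3 - <<'E'
from h import *
np.set_printoptions(precision=1,suppress=True)
im=ctrl.get_image("wrist");H,S,V=cv2.split(cv2.cvtColor(im,cv2.COLOR_RGB2HSV))
m=((S>150)&(H>24)&(H<36)&(V>170)).astype(np.uint8);m[:,:335]=0;m[:,375:]=0;m[292:]=0
n,lab,stt,_=cv2.connectedComponentsWithStats(m)
for k in range(1,n):
    if stt[k][4]<60: continue
    x,y,w,h,a=stt[k];pts=[]
    for r in range(y+2,y+h-2):
        c=np.where(lab[r]==k)[0]
        if len(c): pts.append([*ray("wrist",c.min()-.5+.5,r,156)[:2],ray("wrist",c.max()+.5,r,156)[0]])
    pts=np.array(pts);f0=np.polyfit(pts[:,1],pts[:,0],1);f1=np.polyfit(pts[:,1],pts[:,2],1)
    ya=ray("wrist",x+w/2,y-.5,156)[1];yb=ray("wrist",x+w/2,y+h-.5,156)[1];ym=(ya+yb)/2
    print(stt[k],"y",ya,yb,ym,"x edges",np.polyval(f0,ym),np.polyval(f1,ym),"slopes",np.round([f0[0],f1[0]],3))
g=((S<40)&(V>110)).astype(np.uint8);L=[];Rr=[]
for r in range(32,200,3):
    c=np.where(g[r,240:400])[0]+240
    if len(c)<20: continue
    L.append(ray("wrist",c.min()-.0,r,12)[:2]);Rr.append(ray("wrist",c.max()+.5,r,12)[:2])
L,Rr=np.array(L),np.array(Rr)
for A in(L,Rr):
    f=np.polyfit(A[:,1],A[:,0],1);res=A[:,0]-np.polyval(f,A[:,1]);k=abs(res)<2;f=np.polyfit(A[k,1],A[k,0],1);print("edge slope",round(f[0],4),"x@33",np.polyval(f,33))
for c in (270,300,330): 
    r=np.where(g[:60,c])[0].min();print("top edge y",ray("wrist",c,r-.5,12))
w=((S<40)&(V>200)).astype(np.uint8)
for (t,b) in ((55,95),(145,185)):
    for r in range(t,b,4): 
        c=np.where(w[r,255:305])[0]+255
        if len(c): print(r,c.min(),c.max(),ray("wrist",c.min(),r,45)[:2])
st()
E
```

```text
[351  14  15  86 607] y 189.80170584582947 116.38611815706437 153.09391200144694 x edges 591.8707874374967 599.358079359898 slopes [0. 0.]
[344 144  14  73 604] y 74.66147976460323 -1.9757581705873406 36.342860797007944 x edges 590.5016135894596 598.5978936969963 slopes [-0. -0.]
[346 257   6  33 164] y -48.457719609893104 -89.54462145183211 -69.00117053086261 x edges 591.4135174620956 596.5922427750075 slopes [ 0. -0.]
edge slope 0.0128 x@33 464.3498597455034
edge slope 0.011 x@33 640.6318029808242
top edge y [495.6 215.8  12. ]
top edge y [535.6 214.5  12. ]
top edge y [575.6 214.4  12. ]
55 255 304 [479.9 176.1]
59 255 304 [479.7 171.5]
63 255 304 [479.4 166.8]
67 255 304 [479.1 162.1]
71 255 304 [478.9 157.3]
75 255 304 [478.6 152.6]
79 255 304 [478.3 147.8]
83 255 304 [478.1 142.9]
87 255 304 [477.8 138.1]
91 255 304 [477.5 133.2]
145 255 304 [473.6  63.8]
149 255 304 [473.3  58.4]
153 256 304 [474.4  53. ]
157 256 304 [474.1  47.5]
161 256 304 [473.8  42. ]
165 256 304 [473.4  36.4]
169 256 304 [473.1  30.9]
173 257 304 [474.2  25.2]
177 257 304 [473.9  19.6]
181 257 304 [473.6  13.9]
t 2.9 p [559.5  29.2 299.8] F [-0.1 -1.1 -0.2] w 87.9 g 0.0
```

```bash
python3 - <<'E'
from h import *
goto(594.5,34,123,-.01)
E
```

```text
tr [  4.8  35.  176.9] ang [0.0002 0.     0.0088]
```

```bash
python3 -m creep '[{"translation":[4.8,35,30],"angular":[0,0,0.009],"jaw":1},{"translation":[4.8,35,70],"angular":[0,0,0.009],"jaw":1},{"translation":[4.8,35,110],"angular":[0,0,0.009],"jaw":1},{"translation":[4.8,35,145],"angular":[0,0,0.009],"jaw":1},{"translation":[4.8,35,165],"angular":[0,0,0.009],"jaw":1},{"translation":[4.8,35,177],"angular":[0,0,0.009],"jaw":1},{"translation":[4.8,35,177],"angular":[0,0,0.009],"jaw":0.5},{"translation":[4.8,35,177],"angular":[0,0,0.009],"jaw":0.4}]'
python3 - <<'E'
from h import *
for i in range(5):
    ctrl.get_image("wrist");st()
save("wrist","w1.png",None,1.2)
E
```

```text
t: 3.9
ee_pos: [595.4, 34.7, 123.7]
orientation: [2.231, 2.211, 0.002]
ft_force: [0.4, -0.3, -0.3]
width: 71.4
grasp_force: 0.0
t 3.95 p [595.4  34.8 123.7] F [-0.41 -0.01 -0.22] w 67.2 g 0.0
t 4.0 p [595.3  34.8 123.7] F [-0.36 -0.12  0.66] w 63.3 g 0.0
t 4.05 p [595.3  34.8 123.7] F [-0.69 -0.14  0.09] w 59.2 g 0.0
t 4.1 p [595.1  34.8 123.6] F [-0.03 -0.34 -0.14] w 55.2 g 0.0
t 4.15 p [595.   34.8 123.4] F [ 0.    0.08 -0.38] w 51.4 g 0.0
```

View pics/w1.png

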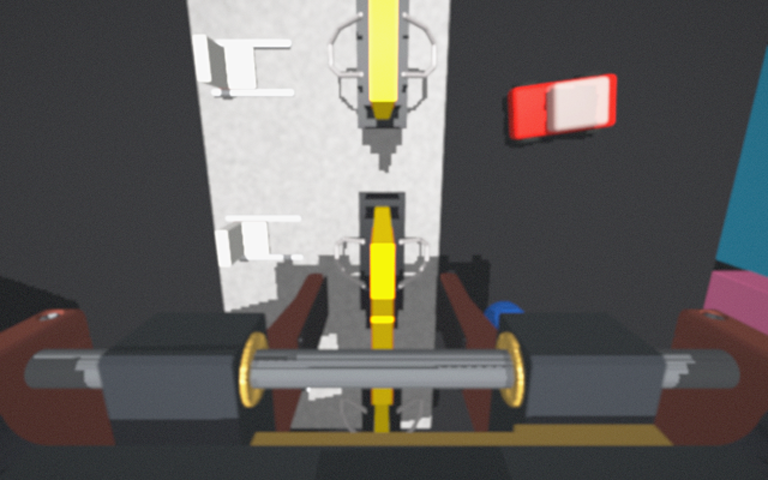

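The fingers straddle card 2 symmetrically, with the card at scaled column ~382 and the fingers at ~310 and ~455. I'll close on it.

```bash
python3 -m creep '[{"translation":[0,0,0],"angular":[0,0,0],"jaw":0},{"translation":[0,0,0],"angular":[0,0,0],"jaw":0},{"translation":[0,0,0],"angular":[0,0,0],"jaw":0},{"translation":[0,0,0],"angular":[0,0,0],"jaw":0},{"translation":[0,0,0],"angular":[0,0,0],"jaw":0},{"translation":[0,0,0],"angular":[0,0,0],"jaw":0},{"translation":[0,0,0],"angular":[0,0,0],"jaw":0},{"translation":[0,0,0],"angular":[0,0,0],"jaw":0}]'
cat >> h.py <<'E'
def avg(n=6):
    f=[];p=[]
    for i in range(n):
        ctrl.get_image("wrist");o=ctrl.get_obs();f.append(o["ft_force"]);p.append(o["ee_pos"])
    print("t",round(float(o["t"]),2),"F",np.round(np.mean(f,0),2),"+-",np.round(np.std(f,0),2),"p",np.round(np.mean(p,0),2),"w",round(float(o["width"]),2),"g",round(float(o["grasp_force"]),1))
E
python3 -c "
from h import *
avg()"
```

```text
t: 5.2
ee_pos: [595.0, 34.8, 122.8]
orientation: [2.231, 2.211, 0.001]
ft_force: [3.3, -0.8, -1.7]
width: 8.2
grasp_force: 30.0
t 5.5 F [ 3.52 -0.27 -1.98] +- [0.38 0.34 0.63] p [594.96  34.77 122.79] w 7.63 g 30.0
```

```bash
python3 -m creep '[{"translation":[0,0.3,0],"angular":[0,0,0],"jaw":0},{"translation":[0,0.6,0],"angular":[0,0,0],"jaw":0},{"translation":[0,0.6,0],"angular":[0,0,0],"jaw":0},{"translation":[0,0.6,0],"angular":[0,0,0],"jaw":0},{"translation":[0,0.6,0],"angular":[0,0,0],"jaw":0},{"translation":[0,0.6,0],"angular":[0,0,0],"jaw":0},{"translation":[0,0.6,0],"angular":[0,0,0],"jaw":0},{"translation":[0,0.6,0],"angular":[0,0,0],"jaw":0}]'
python3 -c "
from h import *
avg()"
```

```text
t: 6.5
ee_pos: [595.1, 34.8, 122.7]
orientation: [-2.231, -2.211, 0.0]
ft_force: [1.3, 0.2, 0.6]
width: 7.7
grasp_force: 30.0
t 6.8 F [0.78 0.27 0.02] +- [0.24 0.57 0.28] p [595.09  34.76 122.66] w 7.67 g 30.0
```

```bash
python3 -m creep '[{"translation":[0,0.2,0],"angular":[0,0,0],"jaw":0},{"translation":[0,0.2,-0.8],"angular":[0,0,0],"jaw":0},{"translation":[0,0.2,-1.6],"angular":[0,0,0],"jaw":0},{"translation":[0,0.2,-2.4],"angular":[0,0,0],"jaw":0},{"translation":[0,0.2,-3.2],"angular":[0,0,0],"jaw":0},{"translation":[0,0.2,-3.8],"angular":[0,0,0],"jaw":0},{"translation":[0,0.2,-3.8],"angular":[0,0,0],"jaw":0},{"translation":[0,0.2,-3.8],"angular":[0,0,0],"jaw":0}]'
python3 -c "
from h import *
avg(4)"
```

```text
t: 7.8
ee_pos: [595.1, 34.8, 126.2]
orientation: [-2.231, -2.211, 0.001]
ft_force: [0.6, 0.5, -6.5]
width: 8.1
grasp_force: 30.0
t 8.0 F [ 0.63  0.19 -6.97] +- [0.54 0.42 0.44] p [595.13  34.76 126.28] w 7.85 g 30.0
```

Clip 2 holds 7 N with little side load, so it is sound. I'll lower it, release, and slide along the row to clip 3 with the fingers straddling the cards.

```bash
python3 -m creep '[{"translation":[0,0,2],"angular":[0,0,0],"jaw":0},{"translation":[0,0,3.8],"angular":[0,0,0],"jaw":0},{"translation":[0,0,3.8],"angular":[0,0,0],"jaw":0},{"translation":[0,0,3.8],"angular":[0,0,0],"jaw":0},{"translation":[0,0,3.8],"angular":[0,0,0],"jaw":0.5},{"translation":[0,0,3.8],"angular":[0,0,0],"jaw":0.5},{"translation":[0,0,3.8],"angular":[0,0,0],"jaw":0.5},{"translation":[0,0,3.8],"angular":[0,0,0],"jaw":0.5}]'
python3 -c "
from h import *
avg(1)"
python3 -m creep '[{"translation":[-20,0,0],"angular":[0,0,0],"jaw":0.5},{"translation":[-50,0,0],"angular":[0,0,0],"jaw":0.5},{"translation":[-80,0,0],"angular":[0,0,0],"jaw":0.5},{"translation":[-105,0,0],"angular":[0,0,0],"jaw":0.5},{"translation":[-120,0,0],"angular":[0,0,0],"jaw":0.5},{"translation":[-120,0,0],"angular":[0,0,0],"jaw":0.5},{"translation":[-120,0,0],"angular":[0,0,0],"jaw":0.5},{"translation":[-120,0,0],"angular":[0,0,0],"jaw":0.4}]'
python3 - <<'E'
from h import *
avg(2)
im=ctrl.get_image("wrist");H,S,V=cv2.split(cv2.cvtColor(im,cv2.COLOR_RGB2HSV))
m=((S>150)&(H>20)&(H<36)&(V>130))
for r in (100,150,190,210,230): 
    c=np.where(m[r])[0]; c=c[(c>270)&(c<370)]; print(r,(c.min(),c.max()) if len(c) else None)
save("wrist","w2.png",None,1.2)
E
```

```text
t: 9.0
ee_pos: [595.7, 34.8, 122.8]
orientation: [2.231, 2.211, 0.001]
ft_force: [0.3, 0.2, 0.2]
width: 42.5
grasp_force: 0.0
t 9.05 F [-0.88  0.39 -0.4 ] +- [0. 0. 0.] p [595.57  34.78 122.77] w 43.43 g 0.0
t: 10.05
ee_pos: [594.4, -84.5, 122.7]
orientation: [-2.23, -2.213, -0.0]
ft_force: [0.6, 0.3, 0.0]
width: 37.4
grasp_force: 0.0
t 10.15 F [0.04 0.34 0.07] +- [0.01 0.45 0.84] p [594.38 -84.48 122.67] w 35.33 g 0.0
100 None
150 None
190 (np.int64(309), np.int64(324))
210 (np.int64(307), np.int64(326))
230 (np.int64(307), np.int64(326))
```

View pics/w2.png

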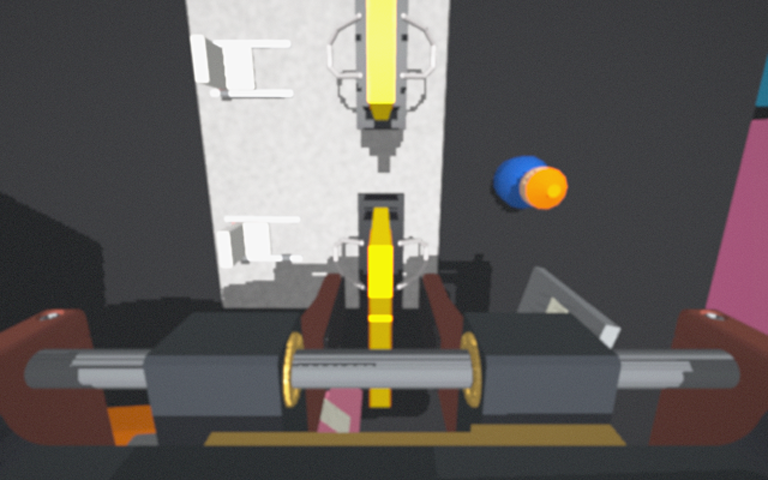

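Card 3 sits between the fingers at column ~317 (original px). It is about 0.5 mm to −x of centre, so I'll shift slightly and close.

```bash
python3 -m creep '[{"translation":[0,-0.2,0],"angular":[0,0,0],"jaw":0.3},{"translation":[0,-0.2,0],"angular":[0,0,0],"jaw":0},{"translation":[0,-0.2,0],"angular":[0,0,0],"jaw":0},{"translation":[0,-0.2,0],"angular":[0,0,0],"jaw":0},{"translation":[0,-0.2,0],"angular":[0,0,0],"jaw":0},{"translation":[0,-0.2,0],"angular":[0,0,0],"jaw":0},{"translation":[0,-0.2,0],"angular":[0,0,0],"jaw":0},{"translation":[0,-0.2,0],"angular":[0,0,0],"jaw":0}]'
python3 -c "
from h import *
avg()"
```

```text
t: 11.25
ee_pos: [593.9, -85.2, 122.7]
orientation: [-2.231, -2.211, 0.0]
ft_force: [-2.5, 1.0, 2.1]
width: 7.9
grasp_force: 30.0
t 11.55 F [-3.   -0.14  2.7 ] +- [0.68 0.39 0.41] p [593.92 -85.23 122.66] w 7.63 g 30.0
```

```bash
python3 -m creep '[{"translation":[0,-0.3,0],"angular":[0,0,0],"jaw":0},{"translation":[0,-0.5,0],"angular":[0,0,0],"jaw":0},{"translation":[0,-0.5,0],"angular":[0,0,0],"jaw":0},{"translation":[0,-0.5,0],"angular":[0,0,0],"jaw":0},{"translation":[0,-0.5,0],"angular":[0,0,0],"jaw":0},{"translation":[0,-0.5,0],"angular":[0,0,0],"jaw":0},{"translation":[0,-0.5,0],"angular":[0,0,0],"jaw":0},{"translation":[0,-0.5,0],"angular":[0,0,0],"jaw":0}]'
python3 -c "
from h import *
avg()"
```

```text
t: 12.55
ee_pos: [593.8, -85.3, 122.7]
orientation: [2.231, 2.211, 0.0]
ft_force: [-1.0, 0.5, 0.2]
width: 7.7
grasp_force: 30.0
t 12.85 F [-0.48 -0.26  0.36] +- [0.59 0.66 0.51] p [593.77 -85.24 122.68] w 7.88 g 30.0
```

```bash
python3 -m creep '[{"translation":[0,0,-0.4],"angular":[0,0,0],"jaw":0},{"translation":[0,0,-1.0],"angular":[0,0,0],"jaw":0},{"translation":[0,0,-1.6],"angular":[0,0,0],"jaw":0},{"translation":[0,0,-2.4],"angular":[0,0,0],"jaw":0},{"translation":[0,0,-3.2],"angular":[0,0,0],"jaw":0},{"translation":[0,0,-3.8],"angular":[0,0,0],"jaw":0},{"translation":[0,0,-3.8],"angular":[0,0,0],"jaw":0},{"translation":[0,0,-3.8],"angular":[0,0,0],"jaw":0}]'
python3 -c "
from h import *
avg(4)"
```

```text
t: 13.85
ee_pos: [593.7, -85.2, 126.5]
orientation: [2.231, 2.211, 0.0]
ft_force: [1.4, 0.2, -3.2]
width: 7.9
grasp_force: 30.0
t 14.05 F [ 1.22  0.47 -3.74] +- [0.45 0.33 0.54] p [593.7  -85.21 126.5 ] w 7.92 g 30.0
```

Clip 3 gives only 3.7 N at the same lift, so it seems to slide. I'll confirm with a bit more lift.

```bash
python3 -m creep '[{"translation":[0,0.2,-0.5],"angular":[0,0,0],"jaw":0},{"translation":[0,0.2,-1.0],"angular":[0,0,0],"jaw":0},{"translation":[0,0.2,-1.5],"angular":[0,0,0],"jaw":0},{"translation":[0,0.2,-2.0],"angular":[0,0,0],"jaw":0},{"translation":[0,0.2,-2.5],"angular":[0,0,0],"jaw":0},{"translation":[0,0.2,-3],"angular":[0,0,0],"jaw":0},{"translation":[0,0.2,-3.5],"angular":[0,0,0],"jaw":0},{"translation":[0,0.2,-3.5],"angular":[0,0,0],"jaw":0}]'
python3 -c "
from h import *
avg(3)"
```

```text
t: 15.05
ee_pos: [593.8, -85.3, 130.0]
orientation: [-2.231, -2.211, 0.0]
ft_force: [-0.3, -0.3, -3.8]
width: 7.7
grasp_force: 30.0
t 15.2 F [ 0.01  0.05 -3.21] +- [0.53 0.45 0.22] p [593.77 -85.25 129.98] w 8.2 g 30.0
```

The force stays at 3–4 N while the card rises, so clip 3 is the weak one. I'll lift card 3 out.

```bash
python3 -m creep '[{"translation":[0,0,-3],"angular":[0,0,0],"jaw":0},{"translation":[0,0,-7],"angular":[0,0,0],"jaw":0},{"translation":[0,0,-12],"angular":[0,0,0],"jaw":0},{"translation":[0,0,-17],"angular":[0,0,0],"jaw":0},{"translation":[0,0,-22],"angular":[0,0,0],"jaw":0},{"translation":[0,0,-27],"angular":[0,0,0],"jaw":0},{"translation":[0,0,-33],"angular":[0,0,0],"jaw":0},{"translation":[0,0,-40],"angular":[0,0,0],"jaw":0}]'
python3 -m creep '[{"translation":[0,0,-20],"angular":[0,0,0],"jaw":0},{"translation":[0,0,-50],"angular":[0,0,0],"jaw":0},{"translation":[0,0,-85],"angular":[0,0,0],"jaw":0},{"translation":[0,0,-110],"angular":[0,0,0],"jaw":0},{"translation":[-10,0,-110],"angular":[0,0,0],"jaw":0},{"translation":[-35,0,-110],"angular":[0,0,0],"jaw":0},{"translation":[-70,0,-110],"angular":[0,0,0],"jaw":0},{"translation":[-110,0,-110],"angular":[0,0,0],"jaw":0}]'
python3 - <<'E'
from h import *
st();goto(555,-430,280,0.083)
E
```

```text
t: 16.2
ee_pos: [594.0, -85.3, 170.6]
orientation: [2.231, 2.211, 0.0]
ft_force: [0.2, -0.4, -0.5]
width: 8.0
grasp_force: 30.0
t: 17.2
ee_pos: [592.1, -196.3, 278.4]
orientation: [-2.229, -2.211, 0.002]
ft_force: [-0.4, 0.5, 0.1]
width: 8.2
grasp_force: 30.0
t 17.2 p [ 592.1 -196.3  278.4] F [-0.44  0.46  0.15] w 8.2 g 30.0
tr [-234.   -35.1   -1.7] ang [-0.002  -0.0007 -0.0913]
```

```bash
python3 -m creep '[{"translation":[-40,-6,0],"angular":[0,0,-0.02],"jaw":0},{"translation":[-80,-12,0],"angular":[0,0,-0.04],"jaw":0},{"translation":[-120,-18,0],"angular":[0,0,-0.06],"jaw":0},{"translation":[-160,-24,0],"angular":[0,0,-0.08],"jaw":0},{"translation":[-200,-30,0],"angular":[0,0,-0.09],"jaw":0},{"translation":[-225,-35,0],"angular":[0,0,-0.091],"jaw":0},{"translation":[-234,-35,0],"angular":[0,0,-0.091],"jaw":0},{"translation":[-234,-35,0],"angular":[0,0,-0.091],"jaw":0}]'
python3 - <<'E'
from h import *
np.set_printoptions(precision=1,suppress=True)
save("wrist","w3.png",None,1.2);st()
im=ctrl.get_image("wrist");H,S,V=cv2.split(cv2.cvtColor(im,cv2.COLOR_RGB2HSV))
m=((S>120)&(H>100)&(H<125)&(V>60)).astype(np.uint8)
cs,_=cv2.findContours(m,cv2.RETR_EXTERNAL,cv2.CHAIN_APPROX_NONE);cs=sorted(cs,key=cv2.contourArea)[::-1]
for c in cs[:2]:
    h=cv2.convexHull(c);h=cv2.approxPolyDP(h,4,True)[:,0];print(cv2.contourArea(c));
    for p in h: print(p,ray("wrist",*p,55)[:2])
    W=np.array([ray("wrist",*p,55)[:2] for p in c[:,0]],np.float32);print(cv2.minAreaRect(W))
E
```

```text
t: 18.2
ee_pos: [555.7, -428.6, 279.4]
orientation: [-2.128, -2.309, -0.0]
ft_force: [-0.6, 0.7, -1.3]
width: 7.9
grasp_force: 30.0
t 18.25 p [ 555.9 -428.1  279.6] F [-0.2 -0.1 -0.2] w 8.0 g 30.0
5007.5
[348  53] [ 578.9 -281.8]
[347 153] [ 590.3 -397.7]
[301 155] [ 532.1 -405.1]
[299  54] [ 521.8 -287.6]
((555.487548828125, -344.0550842285156), (60.898681640625, 120.46317291259766), 4.5084052085876465)
1392.0
[453 325] [ 775.3 -638.6]
[465 325] [ 793.2 -637.1]
[499 367] [ 861.9 -708.1]
[460 370] [ 802.5 -718.7]
[449 352] [ 778.8 -686.8]
((806.7379150390625, -686.4227294921875), (51.69213104248047, 112.2350082397461), 44.60196304321289)
```

View pics/w3.png

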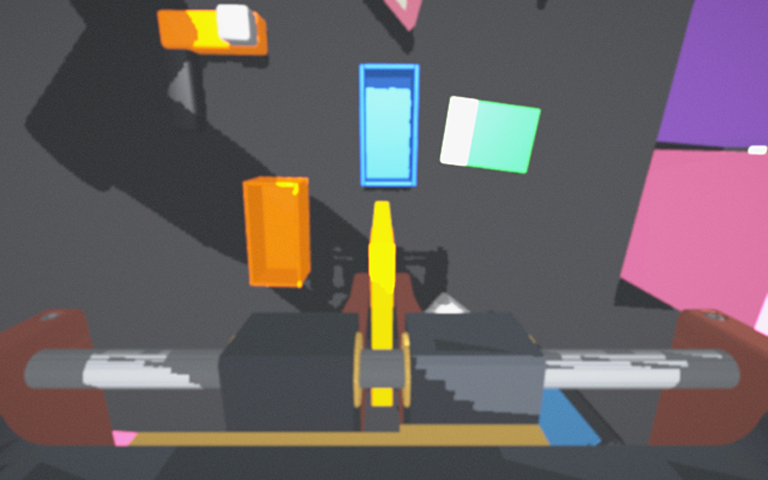

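The box is at (555.5, −343.5) with yaw ~0.085, and the card is held square in the grip. I'll move over the box and lower.

```bash
python3 - <<'E'
from h import *
goto(555.5,-343.5,74,0.085)
E
```

```text
tr [ 83.9   6.4 205.8] ang [-0.0002 -0.0007 -0.0021]
```

```bash
python3 -m creep '[{"translation":[25,2,0],"angular":[0,0,-0.002],"jaw":0},{"translation":[60,4,0],"angular":[0,0,-0.002],"jaw":0},{"translation":[84,6.4,0],"angular":[0,0,-0.002],"jaw":0},{"translation":[84,6.4,20],"angular":[0,0,-0.002],"jaw":0},{"translation":[84,6.4,50],"angular":[0,0,-0.002],"jaw":0},{"translation":[84,6.4,85],"angular":[0,0,-0.002],"jaw":0},{"translation":[84,6.4,110],"angular":[0,0,-0.002],"jaw":0},{"translation":[84,6.4,125],"angular":[0,0,-0.002],"jaw":0}]'
python3 - <<'E'
from h import *
goto(555.5,-343.5,73.5,0.085)
E
```

```text
t: 19.3
ee_pos: [554.4, -344.6, 152.4]
orientation: [-2.125, -2.311, 0.001]
ft_force: [-0.6, 0.1, -0.2]
width: 7.7
grasp_force: 30.0
tr [ 0.9  1.4 78.9] ang [-0.0022 -0.0014 -0.0011]
```

```bash
python3 -m creep '[{"translation":[0.5,1,10],"angular":[0,0,0],"jaw":0},{"translation":[0.5,1,25],"angular":[0,0,0],"jaw":0},{"translation":[0.5,1,40],"angular":[0,0,0],"jaw":0},{"translation":[0.5,1,55],"angular":[0,0,0],"jaw":0},{"translation":[0.5,1,65],"angular":[0,0,0],"jaw":0},{"translation":[0.5,1,70],"angular":[0,0,0],"jaw":0},{"translation":[0.5,1,74],"angular":[0,0,0],"jaw":0},{"translation":[0.5,1,76],"angular":[0,0,0],"jaw":0}]'
python3 -c "
from h import *
avg(3)"
```

```text
t: 20.3
ee_pos: [556.4, -344.2, 79.0]
orientation: [2.126, 2.312, 0.0]
ft_force: [-0.6, -0.2, 0.1]
width: 8.3
grasp_force: 30.0
t 20.45 F [ 0.2   0.16 -0.29] +- [0.54 0.88 0.22] p [ 556.28 -344.14   79.03] w 7.85 g 30.0
```

```bash
python3 -m creep '[{"translation":[0,0,2],"angular":[0,0,0],"jaw":0},{"translation":[0,0,4],"angular":[0,0,0],"jaw":0},{"translation":[0,0,5.5],"angular":[0,0,0],"jaw":0},{"translation":[0,0,6.5],"angular":[0,0,0],"jaw":0},{"translation":[0,0,7],"angular":[0,0,0],"jaw":0},{"translation":[0,0,7.5],"angular":[0,0,0],"jaw":0},{"translation":[0,0,7.5],"angular":[0,0,0],"jaw":0},{"translation":[0,0,7.5],"angular":[0,0,0],"jaw":0}]'
python3 -c "
from h import *
avg(3)"
```

```text
t: 21.45
ee_pos: [556.2, -344.1, 71.5]
orientation: [2.126, 2.313, 0.0]
ft_force: [-0.4, 0.3, -0.1]
width: 8.3
grasp_force: 30.0
t 21.6 F [ 0.37 -0.26 -0.8 ] +- [0.28 0.28 0.35] p [ 556.22 -344.09   71.51] w 8.0 g 30.0
```

Within about 1 mm of the floor with no contact force. I'll lower 1 mm more and release slowly.

```bash
python3 -m creep '[{"translation":[0,0,1],"angular":[0,0,0],"jaw":0},{"translation":[0,0,1],"angular":[0,0,0],"jaw":0},{"translation":[0,0,1],"angular":[0,0,0],"jaw":0.12},{"translation":[0,0,1],"angular":[0,0,0],"jaw":0.15},{"translation":[0,0,1],"angular":[0,0,0],"jaw":0.2},{"translation":[0,0,1],"angular":[0,0,0],"jaw":0.4},{"translation":[0,0,1],"angular":[0,0,0],"jaw":0.7},{"translation":[0,0,1],"angular":[0,0,0],"jaw":0.8}]'
python3 -m creep '[{"translation":[0,0,0],"angular":[0,0,0],"jaw":0.8},{"translation":[0,0,0],"angular":[0,0,0],"jaw":0.8},{"translation":[0,0,-10],"angular":[0,0,0],"jaw":0.8},{"translation":[0,0,-30],"angular":[0,0,0],"jaw":0.8},{"translation":[0,0,-60],"angular":[0,0,0],"jaw":0.8},{"translation":[0,0,-100],"angular":[0,0,0],"jaw":0.8},{"translation":[0,0,-140],"angular":[0,0,0],"jaw":0.8},{"translation":[0,0,-170],"angular":[0,0,0],"jaw":0.8}]'
python3 - <<'E'
from h import *
st()
save("scene","sc1.png",(150,110,450,290),2.6)
goto(430,-86,240,-0.01)
E
```

```text
t: 22.6
ee_pos: [556.2, -344.1, 70.4]
orientation: [-2.126, -2.313, 0.0]
ft_force: [-0.1, -0.0, 0.5]
width: 43.8
grasp_force: 0.0
t: 23.6
ee_pos: [556.8, -344.4, 244.4]
orientation: [2.124, 2.31, 0.001]
ft_force: [0.4, -1.0, -0.0]
width: 70.1
grasp_force: 0.0
t 23.6 p [ 556.8 -344.4  244.4] F [ 0.36 -1.   -0.01] w 70.1 g 0.0
tr [ 269.4 -106.2    6.2] ang [0.0075 0.0052 0.094 ]
```

View pics/sc1.png

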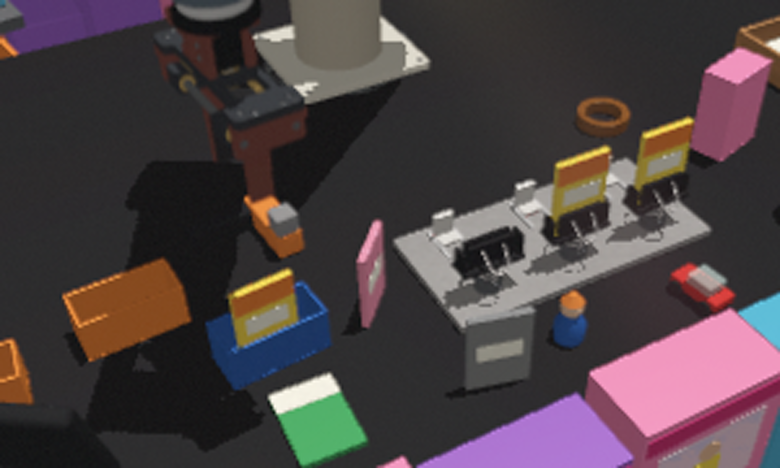

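Card 3 stands in the blue box at crop (265,310). The other two cards are still seated, and the tabs show white at (445,225) and (525,195). Next is tab 3.

```bash
python3 -m creep '[{"translation":[45,-18,0],"angular":[0,0,0.015],"jaw":0},{"translation":[90,-36,0],"angular":[0,0,0.03],"jaw":0},{"translation":[135,-54,0],"angular":[0,0,0.045],"jaw":0},{"translation":[180,-71,0],"angular":[0,0,0.06],"jaw":0},{"translation":[225,-89,0],"angular":[0,0,0.08],"jaw":0},{"translation":[257,-102,0],"angular":[0,0,0.093],"jaw":0},{"translation":[269,-106,0],"angular":[0,0,0.094],"jaw":0},{"translation":[269,-106,0],"angular":[0,0,0.094],"jaw":0}]'
python3 - <<'E'
from h import *
avg(2)
goto(440,-85,26,-0.01)
E
```

```text
t: 24.65
ee_pos: [428.5, -84.9, 241.2]
orientation: [2.23, 2.211, 0.001]
ft_force: [-0.5, -0.5, 0.0]
width: 0.7
grasp_force: 0.0
t 24.75 F [ 0.13 -0.08  0.37] +- [0.54 0.11 0.02] p [428.89 -85.51 241.  ] w 0.37 g 0.0
tr [  0.9  10.8 214.9] ang [0.0012 0.0005 0.    ]
```

```bash
python3 -m creep '[{"translation":[0.5,10.5,30],"angular":[0,0,0],"jaw":0},{"translation":[0.5,10.5,70],"angular":[0,0,0],"jaw":0},{"translation":[0.5,10.5,110],"angular":[0,0,0],"jaw":0},{"translation":[0.5,10.5,150],"angular":[0,0,0],"jaw":0},{"translation":[0.5,10.5,185],"angular":[0,0,0],"jaw":0},{"translation":[0.5,10.5,205],"angular":[0,0,0],"jaw":0},{"translation":[0.5,10.5,214],"angular":[0,0,0],"jaw":0},{"translation":[0.5,10.5,214],"angular":[0,0,0],"jaw":0}]'
python3 - <<'E'
from h import *
avg(2);print(proj("wrist",[480,-85,29]),proj("wrist",[478,35,29]))
save("wrist","w4.png",None,1.2)
E
```

```text
t: 25.75
ee_pos: [438.7, -85.0, 26.1]
orientation: [-2.233, -2.209, 0.001]
ft_force: [-0.9, 0.7, -0.1]
width: 0.7
grasp_force: 0.0
t 25.85 F [-0.49 -0.72 -0.07] +- [0.41 0.   0.16] p [439.11 -84.96  26.82] w 0.53 g 0.0
[389.70350558 244.53431929] [398.58580092   7.16255684]
```

View pics/w4.png

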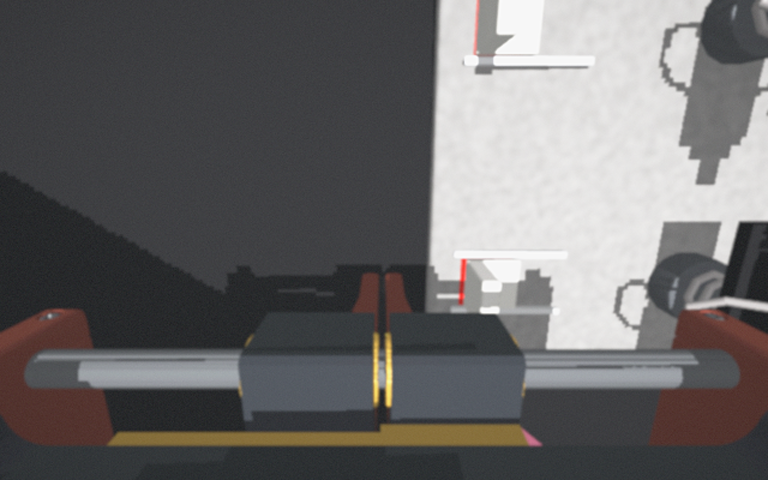

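Tab 3 is just ahead (+x) of the closed fingers at scaled (490,285), aligned in y. Pushing now.

```bash
python3 -m creep '[{"translation":[0,12,0],"angular":[0,0,0],"jaw":0},{"translation":[0,20,0],"angular":[0,0,0],"jaw":0},{"translation":[0,24,0],"angular":[0,0,0],"jaw":0},{"translation":[0,28,0],"angular":[0,0,0],"jaw":0},{"translation":[0,32,0],"angular":[0,0,0],"jaw":0},{"translation":[0,36,0],"angular":[0,0,0],"jaw":0},{"translation":[0,40,0],"angular":[0,0,0],"jaw":0},{"translation":[0,42,0],"angular":[0,0,0],"jaw":0}]'
python3 -m creep '[{"translation":[0,1,0],"angular":[0,0,0],"jaw":0},{"translation":[0,2,0],"angular":[0,0,0],"jaw":0},{"translation":[0,3,0],"angular":[0,0,0],"jaw":0},{"translation":[0,4,0],"angular":[0,0,0],"jaw":0},{"translation":[0,4.5,0],"angular":[0,0,0],"jaw":0},{"translation":[0,5,0],"angular":[0,0,0],"jaw":0},{"translation":[0,5,0],"angular":[0,0,0],"jaw":0},{"translation":[0,5,0],"angular":[0,0,0],"jaw":0}]'
python3 -c "
from h import *
avg(3)"
```

```text
t: 26.9
ee_pos: [480.4, -84.9, 26.4]
orientation: [-2.232, -2.21, 0.001]
ft_force: [-1.6, 0.4, 1.0]
width: 0.4
grasp_force: 0.8
t: 27.9
ee_pos: [485.5, -85.0, 26.5]
orientation: [2.232, 2.21, 0.0]
ft_force: [-1.0, 0.5, -1.5]
width: 0.5
grasp_force: 0.7
t 28.05 F [-1.17  0.28 -0.79] +- [0.27 0.43 0.35] p [485.54 -85.    26.49] w 0.19 g 0.7
```

Still only tab friction, with no end stop. I'll continue in small steps.

```bash
python3 -m creep '[{"translation":[0,0.5,0],"angular":[0,0,0],"jaw":0},{"translation":[0,1,0],"angular":[0,0,0],"jaw":0},{"translation":[0,1.5,0],"angular":[0,0,0],"jaw":0},{"translation":[0,2,0],"angular":[0,0,0],"jaw":0},{"translation":[0,2.5,0],"angular":[0,0,0],"jaw":0},{"translation":[0,2.5,0],"angular":[0,0,0],"jaw":0},{"translation":[0,2.5,0],"angular":[0,0,0],"jaw":0},{"translation":[0,2.5,0],"angular":[0,0,0],"jaw":0}]'
python3 -c "
from h import *
avg(3)"
python3 -m creep '[{"translation":[0,0.5,0],"angular":[0,0,0],"jaw":0},{"translation":[0,1,0],"angular":[0,0,0],"jaw":0},{"translation":[0,1.5,0],"angular":[0,0,0],"jaw":0},{"translation":[0,1.5,0],"angular":[0,0,0],"jaw":0},{"translation":[0,1.5,0],"angular":[0,0,0],"jaw":0},{"translation":[0,1.5,0],"angular":[0,0,0],"jaw":0},{"translation":[0,1.5,0],"angular":[0,0,0],"jaw":0},{"translation":[0,1.5,0],"angular":[0,0,0],"jaw":0}]'
python3 -c "
from h import *
avg(3)"
```

```text
t: 29.05
ee_pos: [488.1, -85.0, 26.5]
orientation: [2.232, 2.21, 0.0]
ft_force: [-1.3, -0.3, -0.5]
width: 0.6
grasp_force: 0.5
t 29.2 F [-1.2   0.32 -0.34] +- [0.36 0.37 0.58] p [488.14 -85.04  26.51] w 0.5 g 0.4
t: 30.2
ee_pos: [489.6, -85.1, 26.5]
orientation: [2.232, 2.21, 0.0]
ft_force: [-0.7, -0.2, -0.5]
width: 0.8
grasp_force: 0.5
t 30.35 F [-1.07  0.21 -0.09] +- [0.55 0.52 0.66] p [489.61 -85.05  26.5 ] w 0.05 g 0.4
```

```bash
for i in 1; do python3 -m creep '[{"translation":[0,0.5,0],"angular":[0,0,0],"jaw":0},{"translation":[0,1,0],"angular":[0,0,0],"jaw":0},{"translation":[0,1.5,0],"angular":[0,0,0],"jaw":0},{"translation":[0,2,0],"angular":[0,0,0],"jaw":0},{"translation":[0,2,0],"angular":[0,0,0],"jaw":0},{"translation":[0,2,0],"angular":[0,0,0],"jaw":0},{"translation":[0,2,0],"angular":[0,0,0],"jaw":0},{"translation":[0,2,0],"angular":[0,0,0],"jaw":0}]'; done
python3 - <<'E'
from h import *
avg(3);save("wrist","w5.png",(300,150,640,260),2.3)
E
```

```text
t: 31.35
ee_pos: [491.6, -85.1, 26.5]
orientation: [2.232, 2.21, 0.0]
ft_force: [-0.9, -0.3, 1.5]
width: 0.5
grasp_force: 0.4
t 31.5 F [-0.09  0.11  0.54] +- [0.41 0.52 0.26] p [491.6  -85.07  26.49] w 0.02 g 0.4
```

View pics/w5.png

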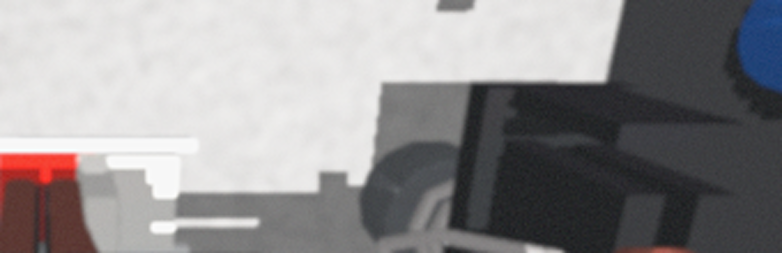

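The tab is in contact with the fingers at crop x≈90 and the red patch is appearing. I'll push on to the stop.

```bash
python3 -m creep '[{"translation":[0,0.4,0],"angular":[0,0,0],"jaw":0},{"translation":[0,0.8,0],"angular":[0,0,0],"jaw":0},{"translation":[0,1.2,0],"angular":[0,0,0],"jaw":0},{"translation":[0,1.6,0],"angular":[0,0,0],"jaw":0},{"translation":[0,2,0],"angular":[0,0,0],"jaw":0},{"translation":[0,2,0],"angular":[0,0,0],"jaw":0},{"translation":[0,2,0],"angular":[0,0,0],"jaw":0},{"translation":[0,2,0],"angular":[0,0,0],"jaw":0}]'
python3 -c "
from h import *
avg(3)"
```

```text
t: 32.55
ee_pos: [492.5, -85.0, 26.4]
orientation: [-2.231, -2.209, 0.002]
ft_force: [-4.8, -0.1, 4.3]
width: 0.7
grasp_force: 2.6
t 32.7 F [-5.04 -1.16  4.1 ] +- [0.13 0.37 0.54] p [492.56 -85.    26.38] w 0.53 g 2.6
```

The force has risen to 5 N and motion has stopped, so the tab is at its end stop. I'll retreat and check.

```bash
python3 -m creep '[{"translation":[0,-15,0],"angular":[0,0,0],"jaw":0},{"translation":[0,-40,0],"angular":[0,0,0],"jaw":0},{"translation":[0,-55,0],"angular":[0,0,0],"jaw":0},{"translation":[0,-55,-25],"angular":[0,0,0],"jaw":0},{"translation":[0,-55,-65],"angular":[0,0,0],"jaw":0},{"translation":[0,-55,-110],"angular":[0,0,0],"jaw":0},{"translation":[0,-55,-150],"angular":[0,0,0],"jaw":0},{"translation":[0,-55,-180],"angular":[0,0,0],"jaw":0}]'
python3 - <<'E'
from h import *
st();save("scene","sc2.png",(150,110,450,290),2.6)
E
```

```text
t: 33.7
ee_pos: [438.9, -84.7, 208.4]
orientation: [2.231, 2.209, 0.003]
ft_force: [0.2, 0.1, 0.4]
width: 0.5
grasp_force: 0.0
t 33.7 p [438.9 -84.7 208.4] F [0.22 0.09 0.36] w 0.5 g 0.0
```

View pics/sc2.png

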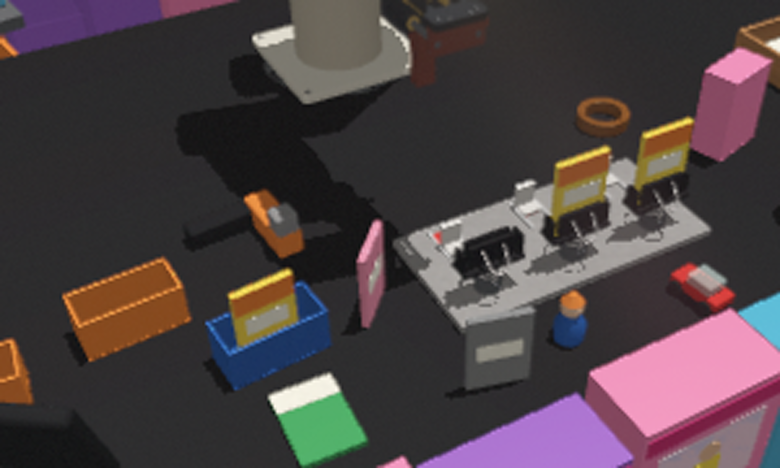

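Tab 3 is pushed in with its red patch at (437,238), card 3 stands in the box, and nothing else has moved. Handing in.

```bash
python3 -c "
from h import *
print(ctrl.close_job())"
```

```text
the job is handed in; nothing more can be done
None
```

Clip 3 was the weak one (its card slid at about 3–4 N, while clip 2 held 7 N and clip 1 was not tugged); card 3 now stands in the blue box, tab 3 is pushed to its stop with the red patch showing, and I handed the job in at about 34 s.

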